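# Stack a blank on its carrier on the laser-marking fixture

## Task

Load the marking fixture: slide the wide black carrier disc along the deck, without lifting it, onto the round steel plate so that it sits flat and centred there, and only then pick up the small solid aluminium disc, the blank, and lay it flat in the middle of the carrier, setting it down and not dropping it. Leave the look-alike aluminium ring where it lies.

Things in the scene. Friction and masses are not known exactly. Their poses are not given: they have to be found in the camera images.
- fixture: Loading fixture, fixed to the bench: a dark steel base slab 160 (x) by 340 (y) by 12 mm that carries a flat aluminium deck and, beside it, a round steel plate, with both tops flush 30 mm above the bench. The deck spans x -75 to 75 and y -16 to 168 mm; the plate is 130 mm across, centred at x 0, y -85 mm, with a 4 mm gap to the deck. No rails or stops. Origin: centre of the slab's underside, z up.
- plate_top (a point): Centre of the round steel plate's top face, 30 mm above the bench; axes as the fixture's.
- carrier: Carrier: loose black plastic disc, 110 mm across and 14 mm thick, about 0.18 kg, with a thin grey circle 66 mm across drawn around the middle of its top. It starts flat on the deck. Origin: centre of its underside, z up; the yaw does not matter.
- blank: Blank: loose solid aluminium disc, 50 mm across and 16 mm thick, about 0.08 kg, flat on the bench to the left or right of the fixture. Origin: centre of its underside, z up.
- ring: Look-alike: loose aluminium ring, 54 mm across and 16 mm thick with a 32 mm hole right through, flat on the bench on the other side of the fixture from the blank. Origin: centre of its underside. Not to be used.
Mind the look-alikes: they are no part of the job. What is shaped like the carrier but green or turquoise is not meant.

How it is judged:
By the outcome, as a careful person would: the job done as asked, in the order asked, and still so for the second after the job is handed in, with the robot touching nothing.
It also fails if it takes over 58 s, if anything falls off the work surface, if the arm or the gripper's body presses on something with over 40 N, if the wrist force passes 120 N, or if a joint passes its speed limit or range.

## Robot

A 7-joint arm with a two-finger parallel gripper is mounted at the origin on the work surface. World frame = base frame: x ahead of the robot, y to its left, z up, the work surface at z = 0. Lengths are in m, angles in rad, forces in N, time in s.
With the tool pointing down it reaches from about 0.4 to 0.85 m from the base axis. Payload 4.5 kg.
Tool frame: the origin (TCP) lies between the finger pads; the fingertips stand env.tips_ahead ahead of it and the grasp point (between the pads) lies 11 mm behind it (env.tips_ahead is the distance from the TCP to the fingertips, in m); z points along the fingers, y is the line along which they close (so a half turn about z gives the same grasp; the last joint's range is limited). The gripper opens to 85 mm and grips with 20 to 120 N. Pads are 22 mm wide; open, the fingers measure 114 mm over their backs; the gripper's body (76 mm by 85 mm) begins 54 mm behind the grasp point. The pads swing forward as they close: fully open they stand 13 mm farther back than shut.
Start: joints at [1.335, 0.689, -0.195, 1.565, 0.157, 0.902, -0.215], TCP at [0.167, -0.602, 0.239] pointing down, gripper open.
Joint ranges: [-3.01, 3.01], [-0.46, 2.08], [-1.47, 1.51], [0.13, 2.56], [-1, 4.14], [0.04, 2.09], [-2.66, 2.66]. Speed limits (rad/s): [2.57, 2.57, 3.14, 3.14, 3.14, 3.14, 3.14].

## Interface

Orientations are given as a unit quaternion [w, x, y, z].
In Python, from bench import get_state, get_image, camera_info, ticket, env gives the robot as it stands. The module is installed in compiled form; this text tells all that it offers.
- The arm moves only by the tool send_rows, never from a script. Its argument "deltas" is a list that holds one entry, the list of rows, each a list of 6 numbers: the shift along the tool's x, y, z in m, then the turn, a rotation vector about the tool's x, y, z in rad. In form: [[[x, y, z, rx, ry, rz], ...]]. A call has exactly 8 rows; each row is the pose to reach, as a shift and turn from the pose commanded when the call began, along the tool's axes at that moment; what a row does not reach only later rows make up. A row lasts 1/10 s, in which the tool goes at most 50 mm and 8.59 degrees, less where a joint would pass 70% of its speed; a pose out of reach is approached as far as the arm can. A call with a gripper value outside its range is refused whole. "fingers" is the opening, from -1 (shut) to 1 (fully open), set as the call begins (left out, the last holds). The fingers move at their own pace and stop on an object; "newtons" is the grip in N (left out, the last holds). Time passes only in rows, so rows that repeat a pose let the fingers close, or fill a call up. It gives the time, the measured TCP pose, the force, the opening and the grip force at its end, in the units of the state.
- get_state(): the state, without advancing time (a new reading comes with each control period).
- get_image(name): name is "side" or "top" or "wrist"; returns (picture, depth): 384x512x3 uint8, blue, green, red; 384x512 float32, m along the optical axis (not along the pixel's ray), 0 where there is no reading.
- camera_info(name): a dict with "K" (3x3 intrinsics, pixels), "R" (3x3) and "t" (3): a world point X has camera coordinates R X + t. Camera axes: x right, y down, z forward; pixel columns grow to the right and rows downward; lengths in m; the calibration is good to about 2 mm. A picture is of the moment at which its call begins: read the wrist's pose just before it. camera_info takes no time and is no camera call; for the wrist camera it gives the pose at the moment of the call.
- ticket.sign_off(): hands the job in; it is judged then, once.
The state is a dict: "clock": time; "qpos": joint angles; "qvel": joint speeds; "joint_efforts": joint torques, N m; "position": TCP position; "orientation": TCP orientation; "force": force on the tool from outside, world axes, zero at the start; "ft_torque": the same for the moment, N m; "gripper_width": opening from 0.0 (shut) to 1.0 (fully open); "grip_force": force on a finger pad.
Only numpy, scipy, OpenCV 4.12 (cv2) and the standard library are available. Lean on these libraries where they do the work, as an engineer would, in place of code of your own. Each camera call takes 0.05 s, during which the arm holds its last target. There are 200 camera calls.

## Working session

There is one attempt and no reset: what is moved stays moved. The work goes in short steps, Python scripts to look and compute and a tool call to move; the robot and the scene stay as the last step left them, time stands still between calls to the robot, and variables do not carry over. Pictures are saved under pics/ and viewed, at most 11 in all, crops included, and the job is handed in when it is done.

Besides the shell and the picture viewer there is one more tool, called after "Emit:" as name(argument=value, ...), one argument or row to a line, values as JSON. send_rows: Moves the arm, as the interface text tells. Its arguments: {"type":"object","properties":{"deltas":{"type":"array","items":{"type":"array","items":{"type":"array","items":{"type":"number"}}}},"fingers":{"type":"number"},"newtons":{"type":"number"}},"required":["deltas"]}

```bash
mkdir -p pics; cat > h.py <<'E'
import numpy as np, cv2
from bench import get_state,get_image,camera_info,ticket,env
def world(name,u,v,z=None,depth=None,info=None):
    c=info or camera_info(name);K,R,t=[np.array(c[k]) for k in("K","R","t")]
    d=np.linalg.solve(K,[u,v,1.]);o=-R.T@t
    if z is None: return R.T@(d*depth[int(v),int(u)]-t)
    w=R.T@d;return o+w*(z-o[2])/w[2]
E
python3 - <<'E'
from h import *
a,d=get_image("top");cv2.imwrite("pics/top.png",a);np.save("d.npy",d)
b,_=get_image("side");cv2.imwrite("pics/side.png",b)
print(get_state(),env.tips_ahead,camera_info("top"))
E
```

```text
{'clock': 0.1, 'qpos': array([ 1.3347855 ,  0.68993583, -0.19452044,  1.56627934,  0.15729519,
        0.90254012, -0.21508947]), 'qvel': array([-9.51063982e-04, -2.47788933e-03,  9.24331965e-05, -2.83838553e-03,
        8.22249878e-04,  1.55364438e-03,  5.06486686e-04]), 'joint_efforts': array([-3.39673155e-03, -5.40599942e+01, -1.27136763e+00, -1.58985257e+01,
        9.42946644e-03,  4.38964023e-03, -9.08631932e-06]), 'position': array([ 0.16638678, -0.60181559,  0.2385315 ]), 'orientation': array([-8.66630130e-04,  9.90907684e-01,  1.34540616e-01, -1.82778733e-04]), 'force': array([-0.08567875, -0.10322844, -0.29664879]), 'ft_torque': array([-0.04347041,  0.02720427, -0.02144746]), 'grip_force': 0.0, 'gripper_width': 1.0035134399261552} 0.008 {'K': array([[475.88715469,   0.        , 252.39231033],
       [  0.        , 475.88715469, 188.35727826],
       [  0.        ,   0.        ,   1.        ]]), 'R': array([[-6.92433251e-03, -9.99975708e-01, -7.97957375e-04],
       [-9.85104126e-01,  6.95846103e-03, -1.71818047e-01],
       [ 1.71819426e-01, -4.03654185e-04, -9.85128378e-01]]), 't': array([0.06091224, 0.52679791, 1.27734459])}
```

View pics/top.png

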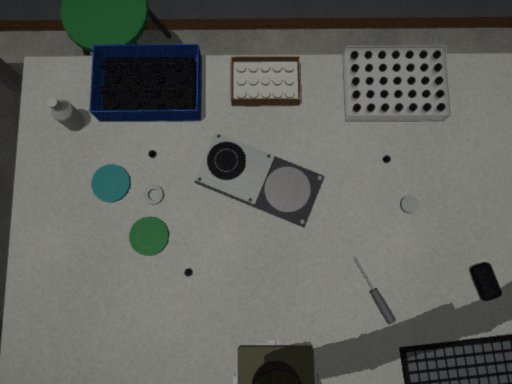

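View pics/side.png

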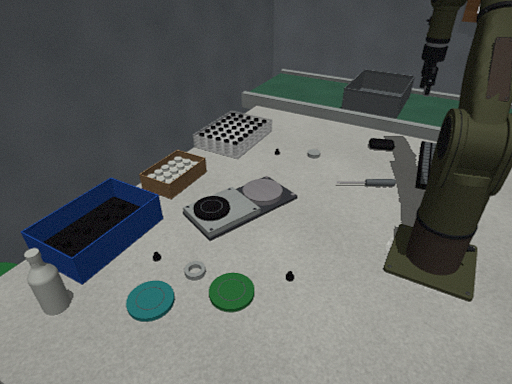

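The top view shows the carrier at about (227,160), the plate at (288,190), the blank at (409,204) on the right and the ring at (156,195). The green and turquoise discs are decoys.

```bash
python3 - <<'E'
from h import *
a=cv2.imread("pics/top.png")
c=cv2.resize(a[125:235,185:335],None,fx=5,fy=5,interpolation=cv2.INTER_CUBIC);cv2.imwrite("pics/c1.png",c)
g=cv2.cvtColor(a,cv2.COLOR_BGR2GRAY)
# carrier dark blob
m=np.zeros_like(g);m[138:184,203:250]=(g[138:184,203:250]<75)
n,l,s,ce=cv2.connectedComponentsWithStats(m)
for i in range(1,n):
    if s[i][4]>300:
        q=cv2.fitEllipse(max(cv2.findContours((l==i).astype('u1'),0,1)[0],key=len));print("carrier",s[i],ce[i],q,world("top",*q[0],z=.044))
print(g[195:215,395:425:2])
print("blank",world("top",409,204,z=.016),"plate",world("top",288,190,z=.03),"ring",world("top",156,195,z=.016))
for p in [(218,134),(323,177),(304,225)]:print(p,world("top",*p,z=.012))
E
```

```text
carrier [ 207  141   39   39 1189] [226.08326325 160.32211943] ((226.08642578125, 160.33981323242188), (37.636722564697266, 38.42203903198242), 97.80155181884766) [0.60800173 0.13065449 0.044     ]
[[123 125 125 125 127 123 118 116 119 121 124 125 121 122 125]
 [123 125 124 125 117 103 116 116 116 116 121 124 122 124 126]
 [127 128 124 123  83 110 116 114 116 117 118 126 127 126 126]
 [129 128 125 110  93 113 115 115 116 115 115 125 130 129 124]
 [125 128 125  74 111 113 114 115 116 115 115 118 127 128 121]
 [124 126 121  73 114 115 116 115 115 117 116 119 125 127 123]
 [126 126 120  80 116 116 114 116 115 118 115 117 124 126 124]
 [126 123 121  80 116 116 113 116 115 117 116 117 124 125 123]
 [127 123 119  77 116 119 117 117 116 117 116 117 123 123 125]
 [129 125 119  80 116 115 114 118 115 117 115 116 123 122 124]
 [130 126 116  77 118 117 115 117 116 117 118 116 123 120 122]
 [130 126 116  72 117 116 114 116 116 117 116 117 124 120 125]
 [128 128 121  68 116 117 117 116 117 118 120 117 126 123 125]
 [127 125 124  74 107 115 117 115 117 117 116 118 126 124 126]
 [125 128 127  97  83 116 117 116 115 115 118 120 126 126 126]
 [127 130 130 120  71 108 118 116 118 116 118 125 125 122 127]
 [125 131 129 127  96  75 109 112 116 118 124 126 123 124 126]
 [127 132 129 128 118  90  86 102 106 119 127 122 124 125 125]
 [126 130 129 126 123 123 108 103 112 124 126 125 123 124 125]
 [123 129 128 128 127 126 125 125 123 123 124 126 125 127 126]]
blank [ 0.48437468 -0.38507202  0.016     ] plate [ 0.52454022 -0.04285417  0.03      ] ring [0.51518095 0.33077994 0.016     ]
(218, 134) [0.69433716 0.15617513 0.012     ]
(323, 177) [ 0.56465602 -0.14518066  0.012     ]
(304, 225) [ 0.42739447 -0.08726627  0.012     ]
```

View pics/c1.png

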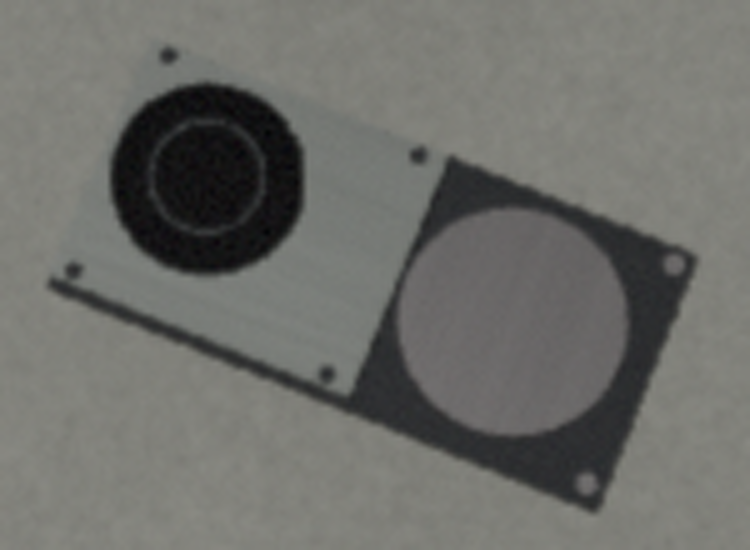

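```bash
cat >> h.py <<'E'
from scipy.spatial.transform import Rotation as Ro
def plan(p,yaw):
    "delta in tool axes to reach p with tool x at yaw (deg), tool pointing down"
    s=get_state();q=s["orientation"];r=Ro.from_quat([q[1],q[2],q[3],q[0]])
    T=Ro.from_euler("z",yaw,degrees=True)*Ro.from_euler("x",180,degrees=True)
    print("clock %.1f pos"%s["clock"],s["position"].round(4),"d",r.inv().apply(np.array(p)-s["position"]).round(4),"rot",(r.inv()*T).as_rotvec().round(4),"q",s["qpos"].round(2))
E
python3 - <<'E'
from h import *
pl=world("top",287.2,189,z=.03);ca=world("top",226.05,160.3,z=.044);print(pl,ca,world("top",409.5,203.5,z=.016))
d=(ca-pl)[:2];L=np.linalg.norm(d);u=d/L;y=np.degrees(np.arctan2(*u[::-1]));print(L,u,y)
plan([*(ca[:2]+.08*u),.16],y)
E
```

```text
[ 0.527409   -0.04066081  0.03      ] [0.60811731 0.13075724 0.044     ] [ 0.48579066 -0.38657549  0.016     ]
0.18946761602976311 [0.42597416 0.90473533] 64.78765954909503
clock 0.1 pos [ 0.1664 -0.6018  0.2385] d [ 0.6732 -0.6488  0.0796] rot [-1.700e-03 -6.000e-04 -8.609e-01] q [ 1.33  0.69 -0.19  1.57  0.16  0.9  -0.22]
```

Emit:
send_rows(
  deltas=[
    [[0.03,-0.03,0,0,0,-0.05],[0.065,-0.06,0,0,0,-0.1],[0.1,-0.095,0,0,0,-0.15],[0.135,-0.13,0,0,0,-0.2],[0.17,-0.165,0,0,0,-0.25],[0.205,-0.2,0,0,0,-0.3],[0.24,-0.23,0,0,0,-0.35],[0.27,-0.26,0,0,0,-0.4]],
  ],
  fingers=1,
)

```text
clock: 0.9
position: [0.3587, -0.2778, 0.2393]
orientation: [0.0, 0.944, 0.33, 0.0]
force: [0.7, -1.0, 0.3]
gripper_width: 1.0
grip_force: 0.0
```

```bash
python3 -c "
from h import *
plan([.6422,.2031,.2],64.8)"
```

```text
clock 0.9 pos [ 0.3587 -0.2778  0.2393] d [ 0.5214 -0.1994  0.0395] rot [ 3.000e-04 -5.000e-04 -4.582e-01] q [ 0.75  0.48 -0.29  2.06  0.22  0.63 -0.58]
```

Emit:
send_rows(
  deltas=[
    [[0.04,-0.015,0,0,0,-0.05],[0.08,-0.03,0,0,0,-0.1],[0.12,-0.045,0,0,0,-0.15],[0.16,-0.06,0,0,0,-0.2],[0.2,-0.075,0,0,0,-0.25],[0.24,-0.09,0,0,0,-0.3],[0.28,-0.105,0,0,0,-0.35],[0.32,-0.12,0,0,0,-0.4]],
  ],
)

```text
clock: 1.7
position: [0.5343, 0.0144, 0.239]
orientation: [0.0, 0.86, 0.511, -0.0]
force: [0.1, -0.7, -0.6]
gripper_width: 0.996
grip_force: 0.0
```

```bash
python3 -c "
from h import *
plan([.6422,.2031,.2],64.8)"
```

```text
clock 1.7 pos [0.5343 0.0144 0.239 ] d [0.2174 0.0044 0.0389] rot [-0.0004  0.0007 -0.059 ] q [ 0.11  0.59 -0.36  1.83  0.28  0.77 -0.9 ]
```

Emit:
send_rows(
  deltas=[
    [[0.035,0,0,0,0,-0.015],[0.075,0.001,0.01,0,0,-0.03],[0.115,0.002,0.02,0,0,-0.045],[0.155,0.003,0.03,0,0,-0.059],[0.19,0.004,0.035,0,0,-0.059],[0.217,0.004,0.039,0,0,-0.059],[0.217,0.004,0.039,0,0,-0.059],[0.217,0.004,0.039,0,0,-0.059]],
  ],
)

```text
clock: 2.5
position: [0.641, 0.2014, 0.1994]
orientation: [-0.0, 0.845, 0.535, -0.001]
force: [-0.4, -0.3, -0.2]
gripper_width: 1.004
grip_force: 0.0
```

```bash
python3 - <<'E'
from h import *
a,d=get_image("wrist");c=camera_info("wrist")
import pickle;pickle.dump((a,d,c),open("w1.pkl","wb"));cv2.imwrite("pics/w1.png",a)
plan([.6422,.2031,.06],64.8)
E
```

```text
clock 2.5 pos [0.6412 0.2001 0.1997] d [ 0.0034 -0.0003  0.1397] rot [-0.0003  0.0021 -0.0026] q [-0.2   0.81 -0.33  1.44  0.3   0.94 -1.06]
```

View pics/w1.png

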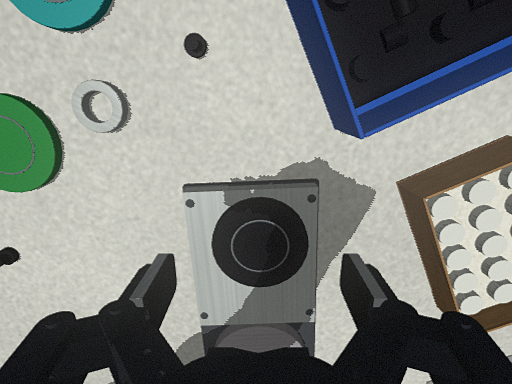

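The wrist view shows the carrier centred near (260,242), with the deck's end edge at row 183 and the open fingertips around (165,255) and (350,255).

```bash
python3 - <<'E'
from h import *
import pickle;a,d,c=pickle.load(open("w1.pkl","rb"))
g=cv2.cvtColor(a,6);print(world("wrist",260,242,z=.044,info=c),world("wrist",260,242,depth=d,info=c),[world("wrist",u,v,depth=d,info=c).round(3) for u,v in[(250,190),(167,262),(347,262)]])
m=((g<45)&(np.indices(g.shape)[0]<300)&(abs(np.indices(g.shape)[1]-260)<60)).astype('u1');m[:185]=0
q=cv2.fitEllipse(max(cv2.findContours(m,0,1)[0],key=len));print(q,world("wrist",*q[0],z=.044,info=c))
R=np.array(c["R"]);print("cam",-R.T@c["t"])
E
```

```text
[0.61331335 0.13689899 0.044     ] [0.61312862 0.13649487 0.04315851] [array([0.627, 0.193, 0.029]), array([0.607, 0.228, 0.215]), array([0.684, 0.191, 0.213])]
((262.1175537109375, 242.46360778808594), (87.54093170166016, 91.6046142578125), 37.566246032714844) [0.61521257 0.13535958 0.044     ]
cam [0.67696481 0.27614149 0.33394479]
```

```bash
python3 - <<'E'
from h import *
import pickle;a,d,c=pickle.load(open("w1.pkl","rb"))
K,R,t=[np.array(c[k]) for k in("K","R","t")]
v,u=np.indices(d.shape);P=(np.linalg.solve(K,np.stack([u,v,np.ones_like(u)]).reshape(3,-1)*d.reshape(1,-1)).T-t)@R
for s in [(u<256),(u>256)]:
    k=(s&(v>240)&(d>0)&(d<.2)&(abs(u-256)<120)).ravel();z=P[k,2];print(z.min(),np.percentile(z,[1,5]),P[k][z.argmin()], (u.ravel()[k][z.argmin()],v.ravel()[k][z.argmin()]))
p=P[(abs(u-222)<8).ravel()&(abs(v-310)<8).ravel()];print(p.mean(0))
# compare deck heights and top-cam depth
dt=np.load("d.npy")
for x in[(226,160),(287,189),(250,175),(409,203),(200,250)]:print(x,world("top",*x,depth=dt))
E
```

```text
0.20424567369247082 [0.20766625 0.21404641] [0.60524512 0.22609932 0.20424567] (np.int64(173), np.int64(255))
0.203880067722576 [0.20734101 0.2137045 ] [0.68165312 0.18654468 0.20388007] (np.int64(341), np.int64(260))
[0.52449642 0.06258901 0.02982981]
(226, 160) [0.60883807 0.13086563 0.04461536]
(287, 189) [ 0.52807116 -0.04038146  0.02618443]
(250, 175) [0.56840988 0.0637202  0.02953658]
(409, 203) [ 0.48694176 -0.38457839  0.01802996]
(200, 250) [ 0.36022619  0.20608353 -0.00208396]
```

Emit:
send_rows(
  deltas=[
    [[0.001,0,0.025,0,0,0],[0.002,0,0.055,0,0,0],[0.003,0,0.085,0,0,0],[0.004,0,0.115,0,0,0],[0.004,0,0.14,0,0,0],[0.004,0,0.155,0,0,0],[0.004,0,0.165,0,0,0],[0.004,0,0.168,0,0,0]],
  ],
)

```text
clock: 3.35
position: [0.6432, 0.2041, 0.0319]
orientation: [0.0, 0.845, 0.535, -0.0]
force: [0.4, -0.4, 0.5]
gripper_width: 1.0
grip_force: 0.0
```

```bash
python3 - <<'E'
from h import *
pl=np.array([.5274,-.0407]);u=np.array([.426,.9047])
plan([*(pl+.065*u),.032],64.8)
E
```

```text
clock 3.4 pos [0.6432 0.2041 0.0319] d [-2.058e-01  1.000e-04  0.000e+00] rot [-0.0002  0.0009 -0.0029] q [-0.24  1.03 -0.26  1.52  0.38  0.65 -1.13]
```

Emit:
send_rows(
  deltas=[
    [[-0.006,0,0,0,0,0],[-0.014,0,0,0,0,0],[-0.022,0,0,0,0,0],[-0.03,0,0,0,0,0],[-0.038,0,0,0,0,0],[-0.048,0,0,0,0,0],[-0.058,0,0,0,0,0],[-0.068,0,0,0,0,0]],
  ],
)

```text
clock: 4.15
position: [0.6143, 0.1433, 0.0326]
orientation: [-0.0, 0.845, 0.535, 0.001]
force: [2.0, 2.1, 1.5]
gripper_width: 0.999
grip_force: 1.2
```

Emit:
send_rows(
  deltas=[
    [[-0.01,0,0,0,0,0],[-0.021,0,0,0,0,0],[-0.032,0,0,0,0,0],[-0.043,0,0,0,0,0],[-0.054,0,0,0,0,0],[-0.065,0,0,0,0,0],[-0.076,0,0,0,0,0],[-0.086,0,0,0,0,0]],
  ],
)

```text
clock: 4.95
position: [0.5771, 0.0648, 0.0323]
orientation: [0.0, 0.845, 0.535, -0.0]
force: [1.1, 2.5, 1.9]
gripper_width: 0.997
grip_force: 1.7
```

Emit:
send_rows(
  deltas=[
    [[-0.01,0,0,0,0,0],[-0.02,0,0,0,0,0],[-0.029,0,0,0,0,0],[-0.037,0,0,0,0,0],[-0.043,0,0,0,0,0],[-0.047,0,0,0,0,0],[-0.049,0,0,0,0,0],[-0.05,0,0,0,0,0]],
  ],
)

```text
clock: 5.75
position: [0.5561, 0.0206, 0.0323]
orientation: [-0.0, 0.845, 0.535, 0.0]
force: [1.7, 2.7, 2.7]
gripper_width: 1.0
grip_force: 1.7
```

```bash
python3 - <<'E'
from h import *
a,d=get_image("top");w,_=get_image("wrist")
c=cv2.resize(a[125:235,185:335],(0,0),fx=4,fy=4,interpolation=2)
cv2.imwrite("pics/p2.png",np.vstack([cv2.resize(c,(600,440))[:,:],]))
s,_=get_image("side");cv2.imwrite("pics/s2.png",cv2.resize(s[150:260,170:310],(0,0),fx=4,fy=4,interpolation=2))
x=cv2.imread("pics/p2.png");y=cv2.resize(w,(400,300));z=cv2.resize(cv2.imread("pics/s2.png"),(400,300))
cv2.imwrite("pics/m2.png",np.vstack([np.hstack([cv2.resize(x[:,:],(400,293)),np.zeros((293,400,3),'u1')]),np.hstack([y,z])]))
plan([.5274+.046*.426,-.0407+.046*.9047,.032],64.8)
E
```

```text
clock 5.9 pos [0.5561 0.0206 0.0322] d [-0.0217  0.0002  0.0002] rot [-0.      0.0002 -0.0019] q [ 0.01  0.93 -0.21  1.9   0.5   0.36 -1.03]
```

View pics/m2.png

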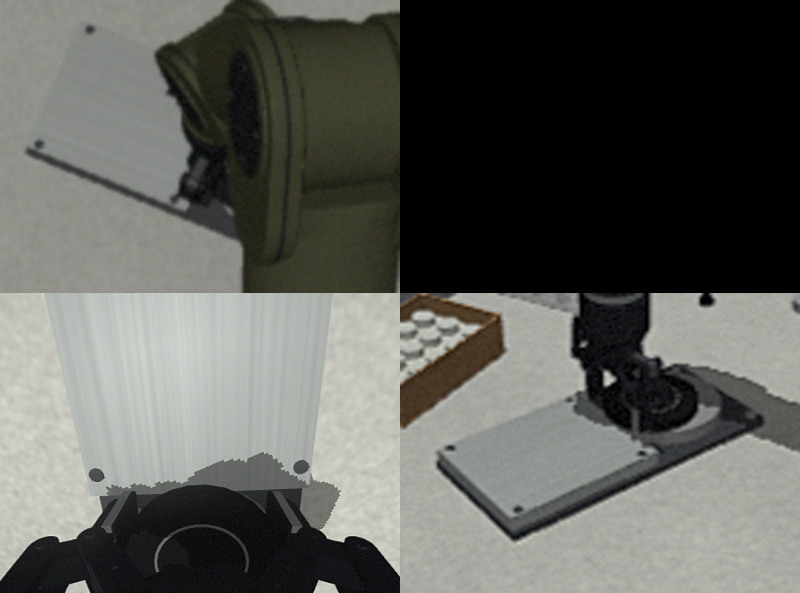

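The wrist view shows the carrier held between the fingers just past the deck edge, and the side view shows it partly on the plate. I'll push a bit more, then back off and measure.

Emit:
send_rows(
  deltas=[
    [[-0.003,0,0,0,0,0],[-0.006,0,0,0,0,0],[-0.009,0,0,0,0,0],[-0.012,0,0,0,0,0],[-0.014,0,0,0,0,0],[-0.014,0,0,0,0,0],[-0.01,0,0,0,0,0],[0.01,0,0,0,0,0]],
  ],
)

```text
clock: 6.7
position: [0.5586, 0.026, 0.0317]
orientation: [0.001, 0.846, 0.533, -0.003]
force: [-0.3, 0.2, -1.3]
gripper_width: 1.002
grip_force: 0.0
```

Emit:
send_rows(
  deltas=[
    [[0.02,0,0,0,0,0],[0.03,0,-0.02,0,0,0],[0.03,0,-0.06,0,0,0],[0.03,0,-0.1,0,0,0],[0.01,0,-0.14,0,0,0],[-0.02,0,-0.18,0,0,0],[-0.06,0,-0.2,0,0,0],[-0.1,0,-0.2,0,0,0]],
  ],
)

```text
clock: 7.5
position: [0.5195, -0.0601, 0.2354]
orientation: [0.002, 0.844, 0.536, 0.003]
force: [1.0, -0.4, 0.0]
gripper_width: 1.001
grip_force: 0.0
```

Emit:
send_rows(
  deltas=[
    [[-0.03,0,0,0,0,0],[-0.05,0,0,0,0,0],[-0.05,0,0,0,0,0],[-0.05,0,0,0,0,0],[-0.05,0,0,0,0,0],[-0.05,0,0,0,0,0],[-0.05,0,0,0,0,0],[-0.05,0,0,0,0,0]],
  ],
)

```text
clock: 8.3
position: [0.4964, -0.1054, 0.2322]
orientation: [-0.0, 0.845, 0.535, 0.0]
force: [-0.0, 0.4, -0.3]
gripper_width: 0.997
grip_force: 0.0
```

```bash
python3 - <<'E'
from h import *
import pickle
a,d=get_image("wrist");c=camera_info("wrist");pickle.dump((a,d,c),open("w3.pkl","wb"));cv2.imwrite("pics/w3.png",a)
print(get_state()["position"])
E
```

```text
[ 0.49633866 -0.10558988  0.23225726]
```

View pics/w3.png

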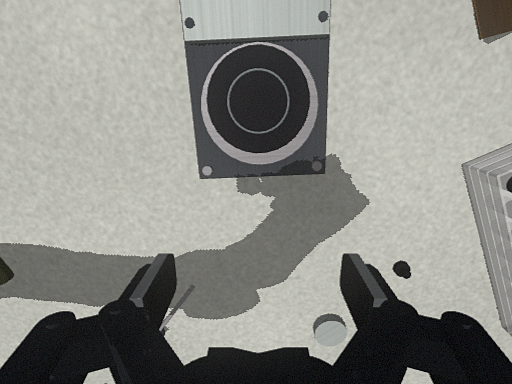

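The wrist view shows the carrier (258,99) on the plate (260,103), nearly centred and offset towards the deck. The blank is at about (330,330).

```bash
python3 - <<'E'
from h import *
import pickle;a,d,c=pickle.load(open("w3.pkl","rb"))
cv2.imwrite("pics/c3.png",cv2.resize(a[30:190,180:340],(0,0),fx=3.6,fy=3.6,interpolation=2))
g=cv2.cvtColor(a,6).astype(float)
def edge(c0,r0,r1,sgn):
    P=[]
    for th in np.radians(np.arange(0,360,4)):
        r=np.arange(r0,r1,.5);x=(c0[0]+r*np.cos(th)).astype('f4');y=(c0[1]+r*np.sin(th)).astype('f4')
        l=cv2.remap(cv2.GaussianBlur(g,(0,0),1).astype('f4'),x[None],y[None],1)[0];gr=np.gradient(l)*sgn;k=gr.argmax()
        if gr[k]>3:P.append((x[k],y[k]))
    return np.array(P)
def circ(P,z):
    W=np.array([world("wrist",*p,z=z,info=c)[:2] for p in P])
    from scipy.optimize import least_squares
    s=least_squares(lambda q:np.hypot(*(W-q[:2]).T)-q[2],[*W.mean(0),.06],loss="soft_l1",f_scale=.001)
    return s.x,np.abs(s.fun).mean(),len(W)
C=circ(edge((258,99),44,56,1),.044);P=circ(edge((260,103),55,68,-1),.03);L=circ(edge((258,100),26,36,1),.044)
print(C,P,L)
u=np.array([.426,.9047]);n=np.array([.9047,-.426]);e=C[0][:2]-P[0][:2];print("along",e@u,"lat",e@n,(L[0][:2]-P[0][:2])@u)
print(world("wrist",330,330,z=.016,info=c),world("wrist",330,330,depth=d,info=c))
E
```

```text
(array([ 0.53022247, -0.03258548,  0.05442038]), np.float64(0.0001967559942500218), 90) (array([ 0.52899646, -0.03809435,  0.06478882]), np.float64(0.00019008888567759437), 90) (array([ 0.53023955, -0.03253047,  0.03045873]), np.float64(0.00018813397719888466), 90)
along 0.005506157371585383 lat -0.0012375992310914557 0.005563205279303639
[ 0.48846026 -0.37778229  0.016     ] [ 0.48829992 -0.37906781  0.01470486]
```

View pics/c3.png

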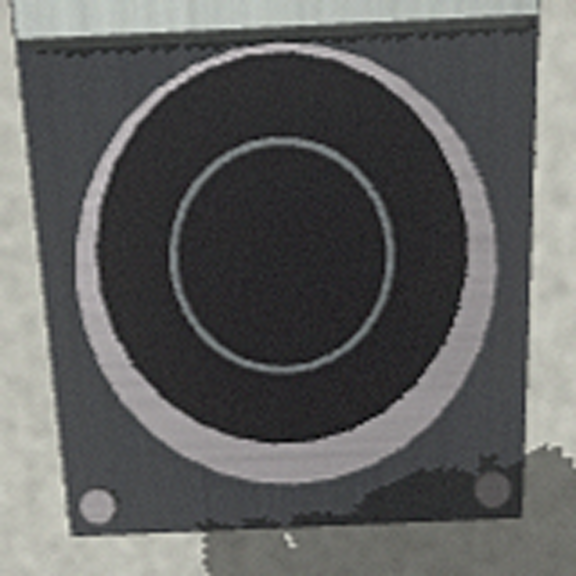

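```bash
python3 - <<'E'
from h import *
plan([.5616,.0301,.032],64.8)
E
```

```text
clock 8.3 pos [ 0.4963 -0.1056  0.2323] d [0.1506 0.0011 0.2003] rot [-0.     -0.0001 -0.0015] q [ 0.39  0.57 -0.42  1.92  0.34  0.73 -0.68]
```

Emit:
send_rows(
  deltas=[
    [[0.04,0,0,0,0,0],[0.08,0.001,0,0,0,0],[0.12,0.001,0.02,0,0,0],[0.151,0.001,0.06,0,0,0],[0.151,0.001,0.1,0,0,0],[0.151,0.001,0.14,0,0,0],[0.151,0.001,0.17,0,0,0],[0.151,0.001,0.185,0,0,0]],
  ],
)

```text
clock: 9.15
position: [0.5601, 0.0301, 0.0444]
orientation: [-0.001, 0.845, 0.535, -0.002]
force: [-0.2, 0.4, 0.6]
gripper_width: 1.0
grip_force: 0.0
```

Emit:
send_rows(
  deltas=[
    [[0,0,0.005,0,0,0],[0,0,0.01,0,0,0],[0,0,0.015,0,0,0],[0,0,0.015,0,0,0],[0,0,0.015,0,0,0],[0,0,0.015,0,0,0],[0,0,0.015,0,0,0],[0,0,0.015,0,0,0]],
  ],
)

```text
clock: 9.95
position: [0.5619, 0.03, 0.0325]
orientation: [0.0, 0.845, 0.535, 0.0]
force: [-1.2, 0.3, -0.2]
gripper_width: 0.996
grip_force: 0.0
```

```bash
python3 - <<'E'
from h import *
plan([.5488,.0030,.032],64.8)
E
```

```text
clock 9.9 pos [0.5619 0.03   0.0325] d [-0.03   -0.0002  0.0005] rot [ 0.0004 -0.0003 -0.0022] q [-0.01  0.93 -0.22  1.88  0.5   0.38 -1.05]
```

Emit:
send_rows(
  deltas=[
    [[-0.006,0,0,0,0,0],[-0.013,0,0,0,0,0],[-0.02,0,0,0,0,0],[-0.024,0,0,0,0,0],[-0.027,0,0,0,0,0],[-0.029,0,0,0,0,0],[-0.03,0,0,0,0,0],[-0.03,0,0,0,0,0]],
  ],
)

```text
clock: 10.75
position: [0.549, 0.0031, 0.0323]
orientation: [0.0, 0.845, 0.535, 0.0]
force: [-0.7, 0.4, -0.5]
gripper_width: 0.996
grip_force: 0.4
```

Emit:
send_rows(
  deltas=[
    [[0,0,0,0,0,0],[0.006,0,0,0,0,0],[0.016,0,0,0,0,0],[0.03,0,0,0,0,0],[0.03,0,-0.03,0,0,0],[0.02,0,-0.08,0,0,0],[0,0,-0.13,0,0,0],[-0.04,0,-0.17,0,0,0]],
  ],
)

```text
clock: 11.55
position: [0.5371, -0.0225, 0.1972]
orientation: [-0.0, 0.843, 0.537, 0.003]
force: [1.1, -0.3, -0.1]
gripper_width: 1.002
grip_force: 0.0
```

Emit:
send_rows(
  deltas=[
    [[-0.04,0,-0.03,0,0,0],[-0.08,0,-0.05,0,0,0],[-0.1,0,-0.05,0,0,0],[-0.1,0,-0.05,0,0,0],[-0.1,0,-0.05,0,0,0],[-0.1,0,-0.05,0,0,0],[-0.1,0,-0.05,0,0,0],[-0.1,0,-0.05,0,0,0]],
  ],
)

```text
clock: 12.35
position: [0.4926, -0.1154, 0.2439]
orientation: [-0.0, 0.844, 0.536, 0.0]
force: [0.1, -0.5, -0.4]
gripper_width: 0.996
grip_force: 0.0
```

```bash
cat > fit.py <<'E'
from h import *
from scipy.optimize import least_squares
def edge(a,c0,r0,r1,sgn):
    g=cv2.GaussianBlur(cv2.cvtColor(a,6).astype('f4'),(0,0),1);P=[]
    for th in np.radians(np.arange(0,360,4)):
        r=np.arange(r0,r1,.5);x=(c0[0]+r*np.cos(th)).astype('f4');y=(c0[1]+r*np.sin(th)).astype('f4')
        gr=np.gradient(cv2.remap(g,x[None],y[None],1)[0])*sgn;k=gr.argmax()
        if gr[k]>3:P.append((x[k],y[k]))
    return np.array(P)
def circ(P,z,c,name="wrist"):
    W=np.array([world(name,*p,z=z,info=c)[:2] for p in P])
    s=least_squares(lambda q:np.hypot(*(W-q[:2]).T)-q[2],[*W.mean(0),.03],loss="soft_l1",f_scale=.001)
    return s.x,np.abs(s.fun).mean(),len(W)
def px(X,c):
    v=np.array(c["K"])@(np.array(c["R"])@X+c["t"]);return v[:2]/v[2],v[2]
def both(a,c,plate=(.529,-.0381)):
    q,z=px(np.array([*plate,.044]),c);q2,z2=px(np.array([*plate,.03]),c);f=c["K"][0][0]
    C=circ(edge(a,q,.047*f/z,.061*f/z,1),.044,c);P=circ(edge(a,q2,.0605*f/z2,.070*f/z2,-1),.03,c)
    e=C[0][:2]-P[0][:2];print(C,P,"along",e@[.426,.9047],"lat",e@[.9047,-.426])
E
python3 - <<'E'
from fit import *
import pickle
a,d=get_image("wrist");c=camera_info("wrist");pickle.dump((a,d,c),open("w4.pkl","wb"));cv2.imwrite("pics/w4.png",a)
print(get_state()["position"]);both(a,c)
E
```

```text
[ 0.49249373 -0.11578332  0.24399952]
(array([ 0.5292381 , -0.03744014,  0.05434151]), np.float64(0.0002939503328988199), 90) (array([ 0.52888165, -0.0384474 ,  0.06468828]), np.float64(0.000292292556262659), 77) along 0.0010631142232992632 lat -0.00010661277838054993
```

View pics/w4.png

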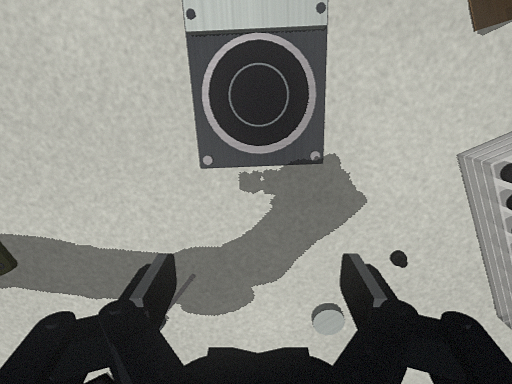

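The carrier (259,94) now sits concentric on the plate to within about 1 mm. The blank is at (328,319), so next I'll get a close look at it.

```bash
python3 - <<'E'
from h import *
plan([.521,-.31,.2],64.8)
E
```

```text
clock 12.4 pos [ 0.4925 -0.1158  0.244 ] d [-0.1636  0.1086  0.0439] rot [-0.0005 -0.0003 -0.0005] q [ 0.43  0.55 -0.46  1.9   0.34  0.76 -0.66]
```

Emit:
send_rows(
  deltas=[
    [[-0.03,0.02,0.008,0,0,0],[-0.06,0.04,0.016,0,0,0],[-0.09,0.06,0.024,0,0,0],[-0.12,0.08,0.032,0,0,0],[-0.15,0.1,0.04,0,0,0],[-0.164,0.109,0.044,0,0,0],[-0.164,0.109,0.044,0,0,0],[-0.164,0.109,0.044,0,0,0]],
  ],
)

```text
clock: 13.2
position: [0.5209, -0.3096, 0.2003]
orientation: [-0.001, 0.844, 0.536, 0.001]
force: [-0.4, 0.9, 0.1]
gripper_width: 1.0
grip_force: 0.0
```

Emit:
send_rows(
  deltas=[
    [[0,0,0,0,0,0],[0,0,0,0,0,0],[0,0,0,0,0,0],[0,0,0,0,0,0],[0,0,0,0,0,0],[0,0,0,0,0,0],[0,0,0,0,0,0],[0,0,0,0,0,0]],
  ],
)

```text
clock: 14.0
position: [0.5206, -0.3117, 0.2002]
orientation: [0.0, 0.845, 0.535, -0.0]
force: [0.0, 0.9, 0.4]
gripper_width: 1.002
grip_force: 0.0
```

```bash
python3 - <<'E'
from fit import *
import pickle
a,d=get_image("wrist");c=camera_info("wrist");pickle.dump((a,d,c),open("w5.pkl","wb"));cv2.imwrite("pics/w5.png",a)
print(get_state()["position"],px(np.array([.487,-.382,.016]),c))
E
```

```text
[ 0.52056514 -0.31167648  0.20021712] (array([258.05683228, 237.81085022]), np.float64(0.3537222999227227))
```

View pics/w5.png

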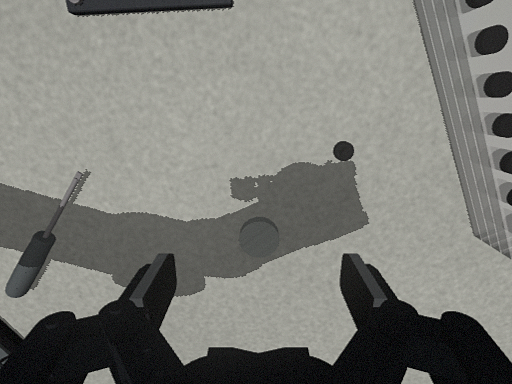

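The blank, solid and lying in the arm's shadow, is at about (259,236), close to the predicted spot.

```bash
python3 - <<'E'
from fit import *
import pickle;a,d,c=pickle.load(open("w5.pkl","rb"))
for s in(1,-1):
    g=edge(cv2.convertScaleAbs(a,alpha=2),(259,236),15,25,s);print(circ(g,.016,c))
for v in(224,230,236,242):print(world("wrist",259,v,depth=d,info=c).round(4))
# depth segmentation
K,R,t=[np.array(c[k]) for k in("K","R","t")]
v,u=np.indices(d.shape);P=((np.linalg.solve(K,np.stack([u,v,np.ones_like(u)]).reshape(3,-1)*d.reshape(1,-1)).T)-t)@R
k=(abs(u-259)<35).ravel()&(abs(v-236)<35).ravel()&(P[:,2]>.011)&(P[:,2]<.03)
Q=P[k];print(len(Q),Q.mean(0),Q.min(0),Q.max(0))
b=Q.mean(0);plan([b[0],b[1],.06],64.8)
E
```

```text
(array([ 0.48830387, -0.38156874,  0.02634142]), np.float64(0.0008524183310189879), 73)
(array([ 0.48753156, -0.38312217,  0.02312696]), np.float64(0.000284577426527856), 38)
[ 0.496  -0.3655  0.0167]
[ 0.4925 -0.3729  0.0161]
[ 0.489  -0.3804  0.0157]
[ 0.4855 -0.3879  0.0154]
1190 [ 0.48704631 -0.3833913   0.01540918] [ 0.46163331 -0.40960362  0.01100769] [ 0.51118952 -0.35961329  0.01752337]
clock 14.1 pos [ 0.5206 -0.3117  0.2002] d [-0.0792  0.0004  0.1402] rot [-0.      0.     -0.0022] q [ 0.71  0.74 -0.44  1.66  0.4   0.84 -0.34]
```

Emit:
send_rows(
  deltas=[
    [[-0.03,0,0.02,0,0,0],[-0.06,0,0.05,0,0,0],[-0.078,0,0.08,0,0,0],[-0.078,0,0.115,0,0,0],[-0.078,0,0.145,0,0,0],[-0.078,0,0.17,0,0,0],[-0.078,0,0.183,0,0,0],[-0.078,0,0.189,0,0,0]],
  ],
)

```text
clock: 14.85
position: [0.4868, -0.3818, 0.0101]
orientation: [-0.001, 0.845, 0.535, -0.0]
force: [-0.5, 0.5, -0.0]
gripper_width: 0.999
grip_force: 0.0
```

Emit:
send_rows(
  deltas=[
    [[0,0,0,0,0,0],[0,0,0,0,0,0],[0,0,0,0,0,0],[0,0,0,0,0,0],[0,0,0,0,0,0],[0,0,0,0,0,0],[0,0,0,0,0,0],[0,0,0,0,0,0]],
  ],
  fingers=-1,
  newtons=30,
)

```text
clock: 15.65
position: [0.4882, -0.3827, 0.0129]
orientation: [0.001, 0.845, 0.535, 0.0]
force: [-0.8, 0.1, 6.8]
gripper_width: 0.568
grip_force: 30.8
```

```bash
python3 - <<'E'
from fit import *
s=get_state();print(s["position"],s["gripper_width"],s["grip_force"],s["force"])
a,d=get_image("wrist");c=camera_info("wrist")
K,R,t=[np.array(c[k]) for k in("K","R","t")]
v,u=np.indices(d.shape);P=((np.linalg.solve(K,np.stack([u,v,np.ones_like(u)]).reshape(3,-1)*d.reshape(1,-1)).T)-t)@R
x=(P[:,:2]-s["position"][:2])@[.426,.9047];y=(P[:,:2]-s["position"][:2])@[.9047,-.426]
for lo,hi in((-.04,-.026),(.026,.04)):
    k=(y>lo)&(y<hi)&(abs(x)<.015)&(d.ravel()>0)&(P[:,2]>.002);print(k.sum(),np.percentile(P[k,2],[1,5,50]) if k.sum() else"")
k=(abs(y)<.02)&(abs(x)<.03)&(P[:,2]>.013)&(P[:,2]<.02);print(k.sum(),x[k].min(),x[k].max(),P[k,2].mean())
E
```

```text
[ 0.48816447 -0.38271721  0.01287146] 0.5682987302385426 30.758795142173767 [-0.84534412  0.10967531  6.84629028]
2201 [0.01298264 0.0182479  0.05219606]
2084 [0.01333712 0.0186379  0.0543419 ]
5493 -0.02781642694622848 0.02227288513446398 0.015610750539004495
```

Emit:
send_rows(
  deltas=[
    [[0,0,-0.01,0,0,0],[0,0,-0.03,0,0,0],[0,0,-0.055,0,0,0],[0,0,-0.08,0,0,0],[0,0,-0.105,0,0,0],[0,0,-0.12,0,0,0],[0,0,-0.13,0,0,0],[0,0,-0.13,0,0,0]],
  ],
)

```text
clock: 16.5
position: [0.4877, -0.3826, 0.1425]
orientation: [0.001, 0.845, 0.535, 0.0]
force: [0.1, 0.5, -0.3]
gripper_width: 0.565
grip_force: 31.3
```

```bash
python3 - <<'E'
from fit import *
s=get_state();print(s["position"],s["gripper_width"],s["grip_force"],s["force"])
plan([.5292,-.0374,.10],64.8)
a,d=get_image("wrist");c=camera_info("wrist")
K,R,t=[np.array(c[k]) for k in("K","R","t")]
v,u=np.indices(d.shape);P=((np.linalg.solve(K,np.stack([u,v,np.ones_like(u)]).reshape(3,-1)*d.reshape(1,-1)).T)-t)@R
q=P-s["position"];x=q[:,:2]@[.426,.9047];y=q[:,:2]@[.9047,-.426]
k=(abs(y)<.02)&(abs(x)<.035)&(abs(q[:,2]-.003)<.003);print(k.sum(),x[k].min(),x[k].max(),np.polyfit(x[k],q[k,2],1),np.polyfit(y[k],q[k,2],1))
k=(abs(y)<.003)&(abs(x)<.035)&(abs(q[:,2]-.003)<.003);print(k.sum(),x[k].min(),x[k].max())
E
```

```text
[ 0.48773452 -0.38256017  0.14245218] 0.5651846391316866 31.26069724559784 [ 0.14731147  0.45375759 -0.27558516]
clock 16.5 pos [ 0.4877 -0.3826  0.1425] d [ 0.3297 -0.1103  0.0421] rot [ 0.0021  0.0004 -0.0024] q [ 0.82  0.83 -0.42  1.66  0.45  0.75 -0.26]
5388 -0.028055855569530625 0.02231674608767084 [-0.00061043  0.00151827] [-0.00369667  0.00151736]
897 -0.027612567087569522 0.02231674608767084
```

Emit:
send_rows(
  deltas=[
    [[0.03,-0.01,0,0,0,0],[0.07,-0.024,0,0,0,0],[0.11,-0.037,0,0,0,0],[0.15,-0.05,0,0,0,0],[0.19,-0.064,0,0,0,0],[0.23,-0.077,0,0,0,0],[0.27,-0.09,0,0,0,0],[0.3,-0.1,0,0,0,0]],
  ],
)

```text
clock: 17.35
position: [0.5246, -0.0648, 0.1401]
orientation: [-0.001, 0.844, 0.536, -0.0]
force: [1.3, 0.3, -0.9]
gripper_width: 0.563
grip_force: 31.3
```

```bash
python3 - <<'E'
from fit import *
plan([.5304,-.035,.085],64.8)
E
```

```text
clock 17.4 pos [ 0.5246 -0.0648  0.1401] d [ 0.0294 -0.0073  0.0552] rot [-0.0023 -0.0006  0.0007] q [ 0.23  0.73 -0.32  1.94  0.42  0.54 -0.82]
```

Emit:
send_rows(
  deltas=[
    [[0.012,-0.004,0,0,0,0],[0.024,-0.007,0.005,0,0,0],[0.031,-0.009,0.02,0,0,0],[0.031,-0.009,0.035,0,0,0],[0.031,-0.009,0.05,0,0,0],[0.031,-0.009,0.055,0,0,0],[0.031,-0.009,0.055,0,0,0],[0.031,-0.009,0.055,0,0,0]],
  ],
)

```text
clock: 18.15
position: [0.5304, -0.0371, 0.0863]
orientation: [0.0, 0.845, 0.534, -0.0]
force: [-0.1, -0.3, 0.4]
gripper_width: 0.568
grip_force: 31.3
```

```bash
python3 - <<'E'
from fit import *
s=get_state()
plan([.5304,-.035,.058],64.8)
a,d=get_image("wrist");c=camera_info("wrist");cv2.imwrite("pics/w6.png",a)
print(px(s["position"],c)[0],px(np.array([.5292,-.0374,.044]),c)[0])
E
```

```text
clock 18.1 pos [ 0.5304 -0.0371  0.0863] d [ 0.0019 -0.0009  0.0283] rot [ 0.0003  0.0003 -0.0033] q [ 0.13  0.82 -0.25  1.96  0.46  0.42 -0.91]
[258.33302388 264.27714074] [256.82941228 231.1885775 ]
```

View pics/w6.png

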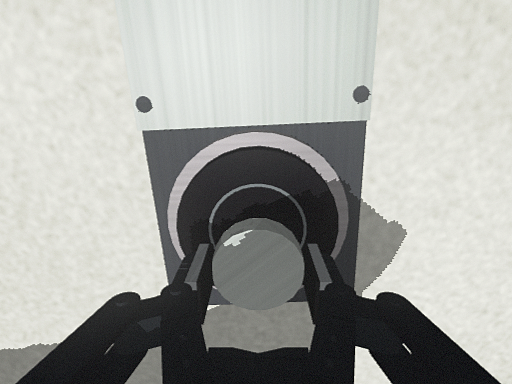

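The held blank is at (258,265) above the carrier, whose drawn circle's visible arc is centred at about column 257. I'll fit both before lowering.

```bash
python3 - <<'E'
from fit import *
s=get_state();c=camera_info("wrist");a=cv2.imread("pics/w6.png");f=c["K"][0][0]
E=edge(a,(258,265),40,52,-1);B=circ(E[(E[:,1]<262)|(E[:,1]>288)],s["position"][2]+.0019,c)
E=edge(a,(257,231),42,54,1);E=E[(E[:,1]<222)];L=circ(E,.044,c)
E=edge(a,(257,231),75,92,1);E=E[E[:,1]<225];C=circ(E,.044,c)
E=edge(a,(257,235),85,108,-1);E=E[E[:,1]<225];P=circ(E,.03,c)
for n,v in zip("BLCP",(B,L,C,P)):print(n,v)
for v in(L,C):
  e=B[0][:2]-v[0][:2];print("blank-carrier along",e@[.426,.9047],"lat(+ = tool +y)",e@[.9047,-.426])
E
```

```text
B (array([ 0.53033207, -0.03672654,  0.0263271 ]), np.float64(0.0014388148856081732), 57)
L (array([ 0.52968512, -0.03696054,  0.03091124]), np.float64(0.00010727489951270537), 40)
C (array([ 0.53105737, -0.0341644 ,  0.05346238]), np.float64(0.00025283206165807495), 42)
P (array([ 0.52945671, -0.03793874,  0.06474315]), np.float64(0.00014185817167704394), 42)
blank-carrier along 0.00048730027121310387 lat(+ = tool +y) 0.0004856209589656379
blank-carrier along -0.0026269445028297774 lat(+ = tool +y) 0.00043529536550217457
```

```bash
python3 - <<'E'
from fit import *
s=get_state();c=camera_info("wrist");z=s["position"][2]+.0019
t,b,l,r=[world("wrist",*p,z=z,info=c)[:2] for p in((258.5,218),(258.5,310),(212,264),(304.5,264))]
print(np.linalg.norm(t-b),(t+b)/2,np.linalg.norm(l-r),(l+r)/2)
e=(t+b)/2-[.5295,-.0372];print(e@[.426,.9047],e@[.9047,-.426])
a=cv2.imread("pics/w6.png");g=cv2.cvtColor(a,6)
print(g[212:226,258],g[300:320,258],g[264,206:218],g[264,298:312])
E
```

```text
0.055681672362257496 [ 0.53044534 -0.03719294] 0.048630781505555935 [ 0.53102513 -0.03565652]
0.00040909839436241717 0.0008522396876271712
[ 30  25  34  28  27  20 103  97 101  98  99  96  94  91] [115 116 116 117 119 115 119 115 119 115 124 125 127 129 137 135 135 135
 131 132] [ 34  32  36  33  29  24 110 120 118 117 117 116] [116 120 118 115 121 114  66  21  25  27  28  26  28  29]
```

Emit:
send_rows(
  deltas=[
    [[0.002,-0.0008,0.003,0,0,0],[0.002,-0.0008,0.008,0,0,0],[0.002,-0.0008,0.013,0,0,0],[0.002,-0.0008,0.018,0,0,0],[0.002,-0.0008,0.022,0,0,0],[0.002,-0.0008,0.024,0,0,0],[0.002,-0.0008,0.025,0,0,0],[0.002,-0.0008,0.026,0,0,0]],
  ],
)

```text
clock: 19.0
position: [0.5305, -0.0342, 0.0602]
orientation: [0.0, 0.845, 0.535, 0.0]
force: [-0.3, 0.2, -0.6]
gripper_width: 0.565
grip_force: 31.3
```

Emit:
send_rows(
  deltas=[
    [[0,0,0.0003,0,0,0],[0,0,0.0006,0,0,0],[0,0,0.0009,0,0,0],[0,0,0.0012,0,0,0],[0,0,0.0015,0,0,0],[0,0,0.0015,0,0,0],[0,0,0.0015,0,0,0],[0,0,0.0015,0,0,0]],
  ],
)

```text
clock: 19.8
position: [0.5304, -0.0342, 0.0588]
orientation: [0.0, 0.845, 0.535, 0.0]
force: [-0.0, -0.6, -0.7]
gripper_width: 0.568
grip_force: 31.3
```

Emit:
send_rows(
  deltas=[
    [[-0.0005,0,0.0002,0,0,0],[-0.0005,0,0.0004,0,0,0],[-0.0005,0,0.0006,0,0,0],[-0.0005,0,0.0008,0,0,0],[-0.0005,0,0.001,0,0,0],[-0.0005,0,0.001,0,0,0],[-0.0005,0,0.001,0,0,0],[-0.0005,0,0.001,0,0,0]],
  ],
)

```text
clock: 20.6
position: [0.5302, -0.0346, 0.0578]
orientation: [0.0, 0.845, 0.535, 0.0]
force: [0.4, 0.5, -0.8]
gripper_width: 0.566
grip_force: 31.3
```

Emit:
send_rows(
  deltas=[
    [[0,0,0.0002,0,0,0],[0,0,0.0004,0,0,0],[0,0,0.0006,0,0,0],[0,0,0.0008,0,0,0],[0,0,0.001,0,0,0],[0,0,0.001,0,0,0],[0,0,0.001,0,0,0],[0,0,0.001,0,0,0]],
  ],
)

```text
clock: 21.4
position: [0.5302, -0.0347, 0.0569]
orientation: [0.0, 0.845, 0.535, 0.0]
force: [-0.4, -0.1, 2.4]
gripper_width: 0.562
grip_force: 31.6
```

Emit:
send_rows(
  deltas=[
    [[0,0,0,0,0,0],[0,0,0,0,0,0],[0,0,0,0,0,0],[0,0,0,0,0,0],[0,0,0,0,0,0],[0,0,0,0,0,0],[0,0,0,0,0,0],[0,0,0,0,0,0]],
  ],
  fingers=0.7,
)

```text
clock: 22.2
position: [0.5302, -0.0347, 0.0568]
orientation: [0.0, 0.845, 0.535, 0.0]
force: [0.2, -0.9, 0.2]
gripper_width: 0.853
grip_force: 0.0
```

Emit:
send_rows(
  deltas=[
    [[0,0,-0.005,0,0,0],[0,0,-0.02,0,0,0],[0,0,-0.05,0,0,0],[0,0,-0.08,0,0,0],[0,0,-0.11,0,0,0],[-0.02,0,-0.14,0,0,0],[-0.05,0,-0.16,0,0,0],[-0.08,0,-0.17,0,0,0]],
  ],
)

```text
clock: 23.0
position: [0.4965, -0.1075, 0.2291]
orientation: [0.001, 0.845, 0.535, 0.001]
force: [0.6, -0.1, 0.3]
gripper_width: 0.852
grip_force: 0.0
```

Emit:
send_rows(
  deltas=[
    [[-0.03,0,-0.01,0,0,0],[-0.04,0,-0.01,0,0,0],[-0.04,0,-0.01,0,0,0],[-0.04,0,-0.01,0,0,0],[-0.04,0,-0.01,0,0,0],[-0.04,0,-0.01,0,0,0],[-0.04,0,-0.01,0,0,0],[-0.04,0,-0.01,0,0,0]],
  ],
)

```text
clock: 23.8
position: [0.479, -0.1426, 0.2366]
orientation: [-0.0, 0.845, 0.535, -0.0]
force: [-0.4, -0.3, 0.0]
gripper_width: 0.854
grip_force: 0.0
```

```bash
python3 - <<'E'
from fit import *
a,d=get_image("wrist");c=camera_info("wrist")
q=px(np.array([.529,-.038,.044]),c)[0].astype(int);print(q,get_state()["position"])
y0,x0=max(q[1]-90,0),q[0]-100
cv2.imwrite("pics/w7.png",cv2.resize(a[y0:y0+180,x0:x0+200],(0,0),fx=3,fy=3,interpolation=2));both(a,c)
q,z=px(np.array([.529,-.038,.06]),c);f=c["K"][0][0]
B=circ(edge(a,q,.019*f/z,.029*f/z,-1),.06,c);L=circ(edge(a,px(np.array([.529,-.038,.044]),c)[0],.0295*f/z,.036*f/z,1),.044,c);print(B,L)
E
```

```text
[258  65] [ 0.47898296 -0.14274042  0.23664739]
(array([ 0.5291908 , -0.03742717,  0.05439834]), np.float64(0.0003066760861966593), 78) (array([ 0.52896021, -0.03813956,  0.06474015]), np.float64(0.00027346484836343393), 70) along 0.0007427284517363514 lat -9.485646706841208e-05
(array([ 0.52831902, -0.03703967,  0.02459503]), np.float64(0.00018304396358890127), 90) (array([ 0.529312  , -0.0370019 ,  0.03079311]), np.float64(0.00024846744570896533), 81)
```

View pics/w7.png

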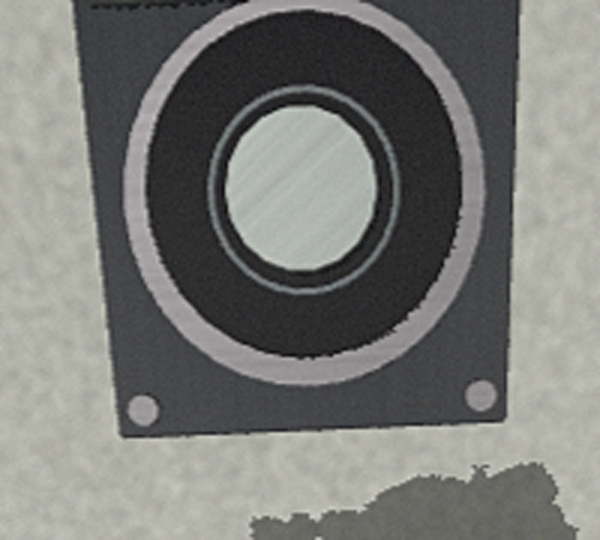

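The blank (crop (301,188)) lies flat inside the grey circle, about 1 mm from the carrier's centre, and the carrier is about 0.7 mm off the plate's centre. The gripper is clear, so I'm handing in.

```bash
python3 -c "
from bench import ticket
print(ticket.sign_off())"
```

```text
the job is handed in; nothing more can be done
None
```

The job is handed in: the carrier was slid onto the plate about 0.7 mm off centre, then the blank was set down flat about 1 mm from the carrier's middle; the ring was not touched, and it took about 24 s of the 58 s allowed.

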